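# Close the casting mould on its locked slide

### The job

Close the plaster casting mould: press down the lock button behind the moving mould half and, holding it down all the way, push the carriage along its rails until it is fully home against its end stop, where the two mould halves meet. Then let the button spring back up so that the carriage is locked there, and back away. Only push with the fingertips or the outside of the fingers: do not lift, carry or push aside any of the loose things standing around.

Things in the scene. Friction and masses are not known exactly. Their poses are not given: they have to be found in the camera images.
- frame: Fixed slide on the table: grey-green base plate 180 x 480 x 10 mm, two steel rods along it, a 44 mm high block across each end, the fixed white plaster mould half (130 mm wide, y 120 to 212 mm, top at 116 mm) at its +y end. Origin: centre of the underside, on the table; rails along its y, z up. Position and yaw vary.
- carriage (a joint): Carriage position along the rails, m; grows along the frame's +y, towards the fixed mould half. 0.160 = at the end stop, mould closed; starts at 0 to 0.006. Cannot be lifted off. Unlocked it slides with about 3 N plus 1.2 N per 0.1 m/s. Locked, it has up to 7 mm of play at the start; a pawl under the button stands between fixed teeth 10 mm apart along the whole way.
- lock_button (a joint): How far the lock button is pressed down, m: 0 = up (carriage locked), 0.010 = bottom of its travel. A spring returns it: 4.5 N starts it moving, 7.5 N takes it to the bottom. The teeth are 3 mm deep: 4 mm down to the bottom frees the carriage and counts as held. Let up on the way, it catches in the next tooth gap; at the end stop it springs fully up.
- button_top (a point): Centre of the flat top of the lock button: black rectangular cap, 50 mm wide (frame x), 48 mm long (y), open above, 75 mm above the table when up, its steel surround 13 mm lower. Moves with carriage and button. Axes as the frame's. The push plate's rear face is 26.5 mm ahead (+y). At carriage = c it is at frame x = 0, y = c - 0.174.
- push_plate (a point): Top edge, middle, of the rear (-y) face of the push plate on the carriage: upright aluminium, 130 mm wide, 8 mm thick, top 110 mm above the table, face plain down to the carriage plate (150 x 170 mm, top at 52 mm). The moving plaster half (130 x 100 mm, top at 116 mm) is in front of it. A fingertip on the pressed button can push +y against the face.
- cup: Loose bystander: beige unglazed cup, 76 mm across, 85 mm high, near the slide; origin under its centre. Leave it alone.
- plug: Loose bystander: white plaster plug, 60 mm across the foot with a 28 mm neck, 70 mm high, near the slide; origin under its centre. Leave it alone.
- block: Loose bystander: white plaster block 60 x 90 x 45 mm, near the slide; origin under its centre. Leave it alone.
- jar: Loose bystander: white plastic jar with lid, 72 mm across, 100 mm high; origin under its centre. Leave it alone.
- mallet: Loose bystander: wooden mallet lying on the table; origin under its middle. Leave it alone.
- brush: Loose bystander: flat brush lying on the table; origin under its middle. Leave it alone.
- bowl: Loose bystander: white plaster bowl, 130 mm across, 50 mm high; origin under its centre. Leave it alone.

How it is judged (in metres and radians):
On the way, in this order (a step that is already met when the one before it is completed fails the run):
1. the lock button is held at least 4 mm down while the carriage is still within 25 mm of its start (value of joint lock_button above 0.004 m and distance of push_plate from where it was at the start of the episode below 0.025 m), for 0.1 s.
2. the carriage is home within 3 mm of its end stop with the lock button still held at least 3 mm down (value of joint carriage above 0.157 m and value of joint lock_button above 0.003 m), for 0.1 s.
At the end, for the whole second after the job is handed in: The carriage rests within 3 mm of its end stop (joint at least 0.157), the lock button is up again (less than 1.5 mm down), and the loose things are within 20 mm of where they stood (value of joint carriage above 0.157 m and value of joint lock_button below 0.0015 m and velocity of joint carriage between -0.005 and 0.005 m/s); the robot touches nothing.
It fails at once if the lock button is let up on the way (less than 1 mm down with the carriage between 25 and 145 mm) (value of joint lock_button below 0.001 m and value of joint carriage between 0.025 and 0.145 m).
It fails at once if one of the loose things is lifted, carried or pushed more than 20 mm (distance of any of cup, plug, block, jar, mallet, brush, bowl from where it was at the start of the episode above 0.02 m).
It also fails if it takes over 35 s, if anything falls off the work surface, if the arm or the gripper's body presses on something with over 40 N, if the wrist force passes 120 N, or if a joint passes its speed limit or range.

### The arm

A 6-joint arm with a two-finger parallel gripper is mounted at the origin on the work surface. World frame = base frame: x ahead of the robot, y to its left, z up, the work surface at z = 0. Lengths are in mm, angles in degrees, forces in N, time in s.
With the tool pointing down it reaches from about 300 to 850 mm from the base axis. Payload 4.2 kg.
Tool frame: the origin (TCP) lies between the finger pads; the fingertips stand 8 mm ahead of it and the grasp point (between the pads) lies 11 mm behind it; x points along the fingers, y is the direction in which the jaws open and shut, and the axes are right-handed (so a half turn about x gives the same grasp; the last joint's range is limited). The gripper opens to 91 mm and grips with 3 to 60 N. Pads are 32 mm wide; open, the fingers measure 118 mm over their backs; the gripper's body (76 mm by 178 mm) begins 60 mm behind the grasp point.
Start: joints at [72.995, 18.312, 89.639, -0, 72.044, -1.146], TCP at [157.137, 553.128, 221.976] pointing down, gripper open.
Joint ranges: [-177.97, 177.97], [-48.28, 115.42], [12.27, 149.76], [-77.06, 257.06], [2.81, 150.46], [-146.56, 146.56]. Speed limits (degrees/s): [147.25, 147.25, 180, 180, 180, 180].

### API

Orientations are given as [roll, pitch, yaw] about the fixed x, y, z axes, in that order (R = Rz(yaw) Ry(pitch) Rx(roll)).
In Python, from workcell import env gives the robot as it stands.
- The arm moves only by the tool arm_command, never from a script. Its arguments are lists of equal length, an entry for each row: "slide": the shift along the tool's x, y, z in cm, a list of three; "turn": the turn, a rotation vector about the tool's x, y, z in rad, a list of three; "grip": the closure in counts, from 0 (fully open) to 255 (shut). A call has 1 to 20 rows; each row is the pose to reach, as a shift and turn from the pose commanded when the call began, along the tool's axes at that moment; what a row does not reach only later rows make up. A row lasts 1/12 s, in which the tool goes at most 41.7 mm and 7.16 degrees, less where a joint would pass 70% of its speed; a pose out of reach is approached as far as the arm can. A call with a gripper value outside its range is refused whole. The fingers move at their own pace and stop on an object; "newtons" is the grip in N (left out, the last holds). Time passes only in rows, so rows that repeat a pose let the fingers close. It gives the time, the measured TCP pose, the force and the opening at its end, in the units of the state.
- env.state(): the state, without advancing time (a new reading comes with each control period).
- env.grab_frame(name): name is "side" or "top" or "wrist"; returns (picture, depth): 400x640x3 uint8, red, green, blue; 400x640 float32, mm along the optical axis (not along the pixel's ray), 0 where there is no reading.
- env.calibration(name): a dict with "K" (3x3 intrinsics, pixels), "camera_from_world" (4x4, takes a point from world to camera coordinates); the wrist camera has in their place "T_tool_cam" (4x4, takes a point from camera to tool coordinates, whose origin is the TCP and whose axes are the tool frame's). Camera axes: x right, y up, looking along -z (the intrinsics and any distortion apply to the point x, -y, -z); pixel columns grow to the right and rows downward; lengths in mm; the calibration is good to about 2 mm. A picture is of the moment at which its call begins: read the wrist's pose just before it. calibration takes no time and is no camera call.
- env.job_done(): hands the job in, once; it reports no verdict.
Trained networks look in the newest picture that a camera, given by its name, has taken for a name from the list of things; names that differ only in an ending like _2 or _b are one class to them, and where a whole thing is asked for, a point or a joint stands for the part that bears it (a point fixed in the world has none). Each returns a list of dicts, best first, with "p" (0 to 1); they miss things now and then, are a little off and sometimes report something else, mostly with a low value. They report only what shows in the picture. A call takes as long as a camera call.
- env.search_frame(camera, label): "point" ([x, y, z] in mm, in world coordinates, good to about 4 mm: the middle of the surface that is visible of it).
The state is a dict: "time_s": time; "qpos": joint angles; "qvel": joint speeds; "effort": joint torques, N m; "ee_pos": TCP position; "ee_rot": TCP orientation; "force": force on the tool from outside, world axes, zero at the start; "torque": the same for the moment, N m; "gripper_width": finger opening in mm.
Only numpy, scipy, OpenCV 4.12 (cv2) and the standard library are available. Lean on these libraries where they do the work, as an engineer would, in place of code of your own. Each camera call takes 0.05 s, during which the arm holds its last target.

## Working session

There is one attempt and no reset: what is moved stays moved. The work goes in short steps, Python scripts to look and compute and a tool call to move; the robot and the scene stay as the last step left them, time stands still between calls to the robot, and variables do not carry over. Pictures are saved under pics/ and viewed, and the job is handed in when it is done.

Besides the shell and the picture viewer there is one more tool, called by a JSON object that holds its "op" and its "data". arm_command: Moves the arm, as the interface text tells. Its arguments: {"type":"object","properties":{"slide":{"type":"array","items":{"type":"array","items":{"type":"number"}}},"turn":{"type":"array","items":{"type":"array","items":{"type":"number"}}},"grip":{"type":"array","items":{"type":"number"}},"newtons":{"type":"number"}},"required":["slide","turn","grip"]}

```bash
mkdir -p pics; ls; cat > h.py <<'E'
from workcell import env
import numpy as np, cv2
def snap(n,fn):
    rgb,d=env.grab_frame(n); cv2.imwrite('pics/'+fn+'.png',rgb[:,:,::-1]); np.save('pics/'+fn+'.npy',d); return rgb,d
def cloud(n,d):
    c=env.calibration(n);K=np.array(c['K']);T=np.linalg.inv(np.array(c['camera_from_world']))
    v,u=np.mgrid[:400,:640]; x=(u-K[0,2])/K[0,0]*d; y=(v-K[1,2])/K[1,1]*d
    P=np.stack([x,-y,-d,np.ones_like(d)],-1)@T.T
    return P[...,:3]
E
python3 - <<'E'
from h import *
s=env.state();print(s)
print(env.calibration('top').keys(),env.calibration('top'))
snap('top','t0');snap('side','s0')
for c in('top','side'):
  for l in('lock_button','button_top','push_plate','frame','carriage','cup','plug','block','jar','mallet','brush','bowl'):
    try: print(c,l,[(np.round(r['point']).tolist(),round(r['p'],2)) for r in env.search_frame(c,l)[:2]])
    except Exception as e: print(l,e)
E
```

```text
pics
{'time_s': 0.0, 'qpos': array([ 7.29942432e+01,  1.83509560e+01,  8.97062335e+01,  8.05459638e-05,
        7.20442944e+01, -1.14709885e+00]), 'qvel': array([-0.09983756,  0.04301531, -0.17442007, -0.03885707,  0.02109664,
       -0.00945775]), 'effort': array([-1.11856847e-03, -4.12460160e+01, -2.31977981e+01,  7.27209798e-02,
        4.55329497e-02, -1.28076204e-04]), 'ee_pos': array([156.99316161, 552.63909319, 221.12831235]), 'ee_rot': array([ -91.19033373,   89.89851598, -107.04901653]), 'force': array([ 0.5939599 , -0.38636125, -0.08654467]), 'torque': array([-0.01757772,  0.05698071,  0.03809499]), 'gripper_width': 91.39002585675533}
dict_keys(['K', 'camera_from_world']) {'K': array([[365.55720769,   0.        , 318.17217071],
       [  0.        , 365.55720769, 198.86665237],
       [  0.        ,   0.        ,   1.        ]]), 'camera_from_world': array([[ 9.85515659e-03, -9.99859946e-01,  1.35264415e-02,
         7.75042254e+01],
       [ 9.87654046e-01,  1.18480038e-02,  1.56202146e-01,
        -5.79785936e+02],
       [-1.56340531e-01,  1.18200481e-02,  9.87632485e-01
[... 647 characters left out ...]
 [([615.0, 589.0, 28.0], 0.64)]
side lock_button [([520.0, -53.0, 74.0], 0.71), ([616.0, 601.0, 30.0], 0.44)]
side button_top [([514.0, -53.0, 75.0], 0.81), ([487.0, 58.0, 53.0], 0.57)]
side push_plate [([500.0, -14.0, 75.0], 0.85)]
side frame [([485.0, 59.0, 54.0], 0.89), ([522.0, -54.0, 73.0], 0.23)]
side carriage [([496.0, -20.0, 73.0], 0.81)]
side cup [([361.0, 142.0, 58.0], 0.73), ([356.0, -405.0, 25.0], 0.66)]
side plug [([657.0, 7.0, 36.0], 0.74)]
side block [([656.0, 217.0, 44.0], 0.92)]
side jar [([506.0, -404.0, 79.0], 0.87)]
side mallet [([360.0, -398.0, 24.0], 0.71)]
side brush [([649.0, -363.0, 17.0], 0.87)]
side bowl [([616.0, 598.0, 33.0], 0.73), ([652.0, -364.0, 20.0], 0.26)]
```

View pics/t0.png

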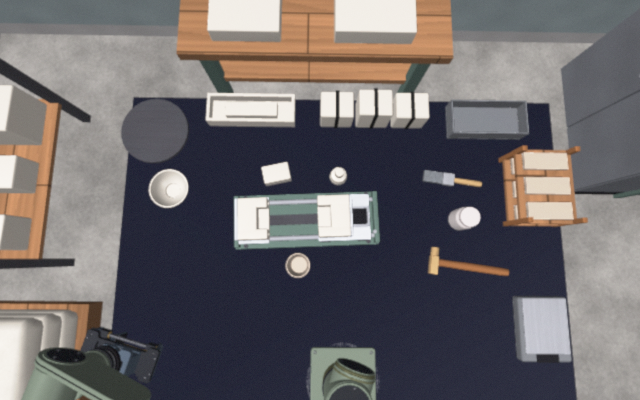

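View pics/s0.png

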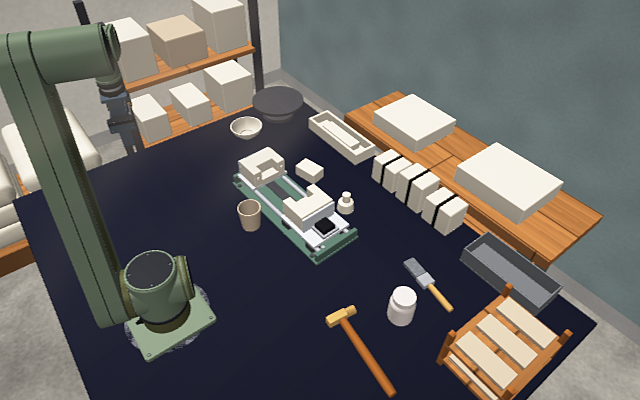

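```bash
python3 - <<'E'
from h import *
d=np.load('pics/t0.npy');P=cloud('top',d).reshape(-1,3)
im=cv2.imread('pics/t0.png').reshape(-1,3).astype(int)
ok=d.ravel()>0
roi=ok&(P[:,0]>410)&(P[:,0]<620)&(P[:,1]>-130)&(P[:,1]<400)
print('table z',np.median(P[ok&(P[:,2]<15)&(P[:,2]>-15)&(P[:,0]>700),2]))
m=roi&(P[:,2]>104)&(P[:,2]<125)
Q=P[m]
print(len(Q),np.median(Q[:,2]))
# components of high region
lab=cv2.connectedComponentsWithStats(m.reshape(400,640).astype(np.uint8))
for i in range(1,lab[0]):
    if lab[2][i,4]>100:
        q=P[(lab[1]==i).ravel()]
        print(lab[2][i],q.mean(0),cv2.minAreaRect(q[:,:2].astype(np.float32)),np.median(q[:,2]))
# button: dark
g=im.sum(1)
m=roi&(P[:,2]>66)&(P[:,2]<90)&(P[:,1]<-10)&(P[:,1]>-100)&(g<200)
q=P[m];print('button',len(q),np.median(q,0),cv2.minAreaRect(q[:,:2].astype(np.float32)))
E
```

```text
table z 0.3392712262452733
2343 115.24645531933902
[ 318  194   36   43 1172] [518.11363776  23.68396946 115.09341074] ((519.1495971679688, 30.696361541748047), (129.8804473876953, 106.74795532226562), 2.7733352184295654) 115.324517341155
[ 235  197   33   43 1171] [505.71761318 297.756149   114.79204997] ((506.8205871582031, 292.1778564453125), (130.04769897460938, 101.1947250366211), 2.7022206783294678) 115.17979186940761
button 171 [522.71996923 -47.71409114  74.63034166] ((520.375732421875, -48.03266143798828), (45.28070831298828, 39.03838348388672), 0.994324266910553)
```

```bash
cat >> h.py <<'E'
from scipy.spatial.transform import Rotation as Ro
def rel(target,yaw_jaw=None):
    """target TCP world; yaw_jaw: desired tool y direction angle in world (deg), tool x down. Prints slide(cm), turn"""
    s=env.state();R=Ro.from_euler('xyz',s['ee_rot'],degrees=True);M=R.as_matrix()
    print('t',round(s['time_s'],2),'pos',s['ee_pos'].round(1),'F',s['force'].round(1),'w',round(s['gripper_width'],1));print('axes x,y,z:\n',M.T.round(3))
    print('slide cm',(M.T@(np.array(target)-s['ee_pos'])/10).round(2))
    if yaw_jaw is not None:
        a=np.radians(yaw_jaw);y=np.array([np.cos(a),np.sin(a),0]);x=np.array([0,0,-1.]);z=np.cross(x,y)
        print('turn',(R.inv()*Ro.from_matrix(np.stack([x,y,z],1))).as_rotvec().round(4))
E
python3 - <<'E'
from h import *
# above the button, 8 mm ahead along frame y
a=np.radians(2.7); t=np.array([522.5,-46,110+8])+8*np.array([-np.sin(a),np.cos(a),0])
print(t)
rel(t,2.7); rel(t,182.7)
E
```

```text
[522.12314839 -38.008881   118.        ]
t 1.3 pos [157.1 553.1 222. ] F [-0.5  0.3 -0.6] w 91.1
axes x,y,z:
 [[ 0.     0.    -1.   ]
 [ 0.273  0.962  0.   ]
 [ 0.962 -0.273  0.   ]]
slide cm [ 10.39 -46.89  51.26]
turn [ 1.2469e+00 -0.0000e+00 -1.0000e-04]
t 1.3 pos [157.1 553.1 222. ] F [-0.5  0.3 -0.6] w 91.1
axes x,y,z:
 [[ 0.     0.    -1.   ]
 [ 0.273  0.962  0.   ]
 [ 0.962 -0.273  0.   ]]
slide cm [ 10.39 -46.89  51.26]
turn [-1.8947e+00  1.0000e-04 -0.0000e+00]
```

{"op": "arm_command", "data": {"slide": [[0,-46.9,51.3],[0,-46.9,51.3],[0,-46.9,51.3],[0,-46.9,51.3],[0,-46.9,51.3],[0,-46.9,51.3],[0,-46.9,51.3],[0,-46.9,51.3],[0,-46.9,51.3],[0,-46.9,51.3],[0,-46.9,51.3],[0,-46.9,51.3],[0,-46.9,51.3],[0,-46.9,51.3],[0,-46.9,51.3],[0,-46.9,51.3],[0,-46.9,51.3],[0,-46.9,51.3],[0,-46.9,51.3],[0,-46.9,51.3]], "turn": [[1.247,0,0],[1.247,0,0],[1.247,0,0],[1.247,0,0],[1.247,0,0],[1.247,0,0],[1.247,0,0],[1.247,0,0],[1.247,0,0],[1.247,0,0],[1.247,0,0],[1.247,0,0],[1.247,0,0],[1.247,0,0],[1.247,0,0],[1.247,0,0],[1.247,0,0],[1.247,0,0],[1.247,0,0],[1.247,0,0]], "grip": [255,255,255,255,255,255,255,255,255,255,255,255,255,255,255,255,255,255,255,255]}}

```text
time_s: 2.97
ee_pos: [521.9, -37.8, 221.7]
ee_rot: [-129.2, 89.9, 143.5]
force: [0.9, 0.2, 0.2]
gripper_width: 0.3
```

```bash
python3 - <<'E'
from h import *
s=env.state()
rel([522.1,-38,118],2.7)
rgb,d=snap('wrist','w1')
c=env.calibration('wrist');K=np.array(c['K']);T=np.array(c['T_tool_cam'])
print(T.round(2))
M=np.eye(4);M[:3,:3]=Ro.from_euler('xyz',s['ee_rot'],degrees=True).as_matrix();M[:3,3]=s['ee_pos']
v,u=np.mgrid[:400,:640]
P=(np.stack([(u-K[0,2])/K[0,0]*d,-(v-K[1,2])/K[1,1]*d,-d,np.ones_like(d)],-1)@(M@T).T)[...,:3]
np.save('pics/w1P.npy',P)
g=rgb.astype(int).sum(2)
m=(d>0)&(g<200)&(P[...,2]>66)&(P[...,2]<85)&(abs(P[...,0]-522)<50)&(abs(P[...,1]+46)<50)
q=P[m];print(len(q))
if len(q): print(np.median(q,0),cv2.minAreaRect(q[:,:2].astype(np.float32)))
E
```

```text
t 2.97 pos [521.9 -37.8 221.7] F [0.9 0.2 0.2] w 0.3
axes x,y,z:
 [[-0.001  0.001 -1.   ]
 [ 0.999  0.047 -0.001]
 [ 0.047 -0.999 -0.001]]
slide cm [10.37  0.03  0.02]
turn [-0.0005 -0.0008  0.0009]
[[   0.      0.24   -0.97 -163.64]
 [   1.      0.      0.      0.75]
 [   0.     -0.97   -0.24  -67.74]
 [   0.      0.      0.      1.  ]]
1740
[522.72785132 -46.03766977  75.76043473] ((522.7679443359375, -50.3222770690918), (49.21324920654297, 43.13201141357422), 2.592862367630005)
```

View pics/w1.png

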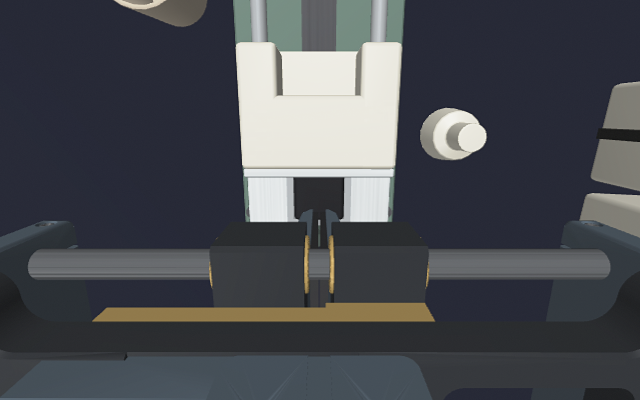

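```bash
python3 - <<'E'
from h import *
P=np.load('pics/w1P.npy').reshape(-1,3)
a=np.radians(2.7);o=np.array([522.6,-46])
xf=(P[:,:2]-o)@[np.cos(a),np.sin(a)];yf=(P[:,:2]-o)@[-np.sin(a),np.cos(a)]
for lo in range(-44,44,4):
    m=(abs(xf)<12)&(yf>=lo)&(yf<lo+4)&(P[:,2]>0)&(P[:,2]<140)
    if m.sum():print(lo,m.sum(),np.percentile(P[m,2],[10,50,90]).round(1))
E
```

```text
-36 6 [62.  62.9 63.3]
-32 4 [61.3 63.  63.1]
-28 4 [73.1 74.  74.7]
-24 6 [74.9 75.6 76.2]
-20 18 [75.4 76.  76.6]
-16 75 [75.  75.8 76.7]
-12 95 [74.9 75.8 76.5]
-8 97 [74.9 75.8 76.6]
-4 87 [75.  75.8 76.6]
0 98 [75.  75.9 76.7]
4 89 [74.9 75.8 76.8]
8 95 [74.9 75.9 76.9]
12 104 [75.  75.9 76.8]
16 54 [75.2 76.  76.8]
24 102 [109.9 110.6 111.3]
28 122 [109.7 110.8 111.5]
32 112 [114.5 116.  117. ]
36 132 [115.8 116.8 117.6]
40 128 [116.1 117.  117.7]
```

{"op": "arm_command", "data": {"slide": [[3,0,0.6],[6,0,0.6],[9,0,0.6],[12,0,0.6],[12.8,0,0.6],[13.2,0,0.6],[13.6,0,0.6],[14.0,0,0.6],[14.2,0,0.6],[14.4,0,0.6],[14.4,0,0.6],[14.4,0,0.6]], "turn": [[0,0,0],[0,0,0],[0,0,0],[0,0,0],[0,0,0],[0,0,0],[0,0,0],[0,0,0],[0,0,0],[0,0,0],[0,0,0],[0,0,0]], "grip": [255,255,255,255,255,255,255,255,255,255,255,255]}}

```text
time_s: 4.02
ee_pos: [524.1, -44.0, 79.7]
ee_rot: [94.0, 89.8, 6.7]
force: [-0.1, 2.3, 5.7]
gripper_width: 0.6
```

{"op": "arm_command", "data": {"slide": [[0.2,0,0],[0.4,0,0],[0.4,0,0],[0.4,0,0]], "turn": [[0,0,0],[0,0,0],[0,0,0],[0,0,0]], "grip": [255,255,255,255]}}

```text
time_s: 4.35
ee_pos: [524.1, -44.0, 75.9]
ee_rot: [93.9, 89.8, 6.6]
force: [-0.9, 1.7, 6.8]
gripper_width: 0.1
```

```bash
python3 - <<'E'
from h import *
rel([522.1,-38,77],2.7)
snap('side','s2')
im=cv2.imread('pics/s2.png');cv2.imwrite('pics/s2c.png',cv2.resize(im[130:270,210:390],None,fx=4,fy=4))
rel([522.1,-38,77],2.7)
E
```

```text
t 4.35 pos [524.1 -44.   75.9] F [-0.9  1.7  6.8] w 0.1
axes x,y,z:
 [[ 0.004  0.    -1.   ]
 [ 0.999  0.047  0.004]
 [ 0.047 -0.999 -0.   ]]
slide cm [-0.11 -0.17 -0.61]
turn [-0.0005 -0.0003 -0.0038]
t 4.4 pos [524.1 -44.   75.9] F [-0.8  2.5  6.8] w 0.0
axes x,y,z:
 [[ 0.004  0.    -1.   ]
 [ 0.999  0.047  0.004]
 [ 0.047 -0.999 -0.   ]]
slide cm [-0.11 -0.17 -0.6 ]
turn [-0.0005 -0.0003 -0.0039]
```

View pics/s2c.png

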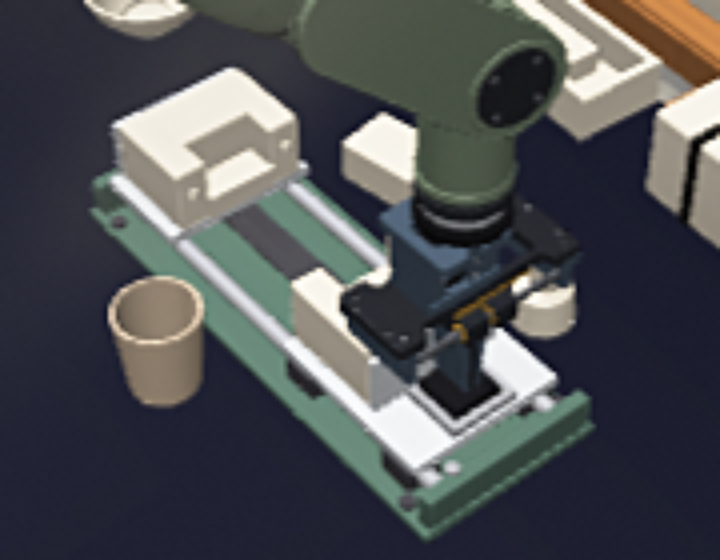

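{"op": "arm_command", "data": {"slide": [[0,0,-0.3],[0,0,-0.6],[0,0,-0.9],[0,0,-1.4],[0,0,-1.9],[0,0,-2.4],[0,0,-2.9],[0,0,-3.4],[0,0,-3.9],[0,0,-4.4]], "turn": [[0,0,0],[0,0,0],[0,0,0],[0,0,0],[0,0,0],[0,0,0],[0,0,0],[0,0,0],[0,0,0],[0,0,0]], "grip": [255,255,255,255,255,255,255,255,255,255]}}

```text
time_s: 5.23
ee_pos: [522.2, -1.2, 76.0]
ee_rot: [62.5, 89.7, -24.8]
force: [-0.2, -4.0, 7.3]
gripper_width: 0.5
```

{"op": "arm_command", "data": {"slide": [[0,0,-0.6],[0,0,-1.2],[0,0,-1.8],[0,0,-2.4],[0,0,-3.0],[0,0,-3.6],[0,0,-4.2],[0,0,-4.8],[0,0,-5.4],[0,0,-6.0],[0,0,-6.6],[0,0,-7.2],[0,0,-7.8],[0,0,-8.4],[0,0,-9.0],[0,0,-9.6],[0,0,-10.2],[0,0,-10.6],[0,0,-10.8],[0,0,-11.0]], "turn": [[0,0,0],[0,0,0],[0,0,0],[0,0,0],[0,0,0],[0,0,0],[0,0,0],[0,0,0],[0,0,0],[0,0,0],[0,0,0],[0,0,0],[0,0,0],[0,0,0],[0,0,0],[0,0,0],[0,0,0],[0,0,0],[0,0,0],[0,0,0]], "grip": [255,255,255,255,255,255,255,255,255,255,255,255,255,255,255,255,255,255,255,255]}}

```text
time_s: 6.9
ee_pos: [517.0, 109.2, 76.0]
ee_rot: [76.0, 89.7, -11.3]
force: [0.9, -4.0, 6.5]
gripper_width: 0.1
```

{"op": "arm_command", "data": {"slide": [[0,0,-0.2],[0,0,-0.4],[0,0,-0.6],[0,0,-0.8],[0,0,-1.0],[0,0,-1.1],[0,0,-1.2],[0,0,-1.3],[0,0,-1.3]], "turn": [[0,0,0],[0,0,0],[0,0,0],[0,0,0],[0,0,0],[0,0,0],[0,0,0],[0,0,0],[0,0,0]], "grip": [255,255,255,255,255,255,255,255,255]}}

```text
time_s: 7.65
ee_pos: [516.7, 117.9, 76.1]
ee_rot: [26.1, 89.5, -61.1]
force: [0.9, -18.9, 9.1]
gripper_width: 0.7
```

{"op": "arm_command", "data": {"slide": [[0,0,-0.2],[0,0,-0.3],[0,0,-0.3],[0,0,-0.3]], "turn": [[0,0,0],[0,0,0],[0,0,0],[0,0,0]], "grip": [255,255,255,255]}}

```text
time_s: 7.98
ee_pos: [516.8, 117.8, 76.2]
ee_rot: [16.2, 89.2, -70.8]
force: [2.4, -30.1, 10.3]
gripper_width: 0.8
```

```bash
python3 - <<'E'
from h import *
snap('side','s3')
im=cv2.imread('pics/s3.png');cv2.imwrite('pics/s3c.png',cv2.resize(im[130:270,210:390],None,fx=4,fy=4))
snap('top','t3')
im=cv2.imread('pics/t3.png');cv2.imwrite('pics/t3c.png',cv2.resize(im[170:270,220:390],None,fx=4,fy=4))
s=env.state();print(s['time_s'],s['ee_pos'],s['force'])
E
```

```text
8.0833 [516.75010468 117.85191619  76.20217841] [  2.96538644 -30.02062626   9.48947627]
```

View pics/s3c.png

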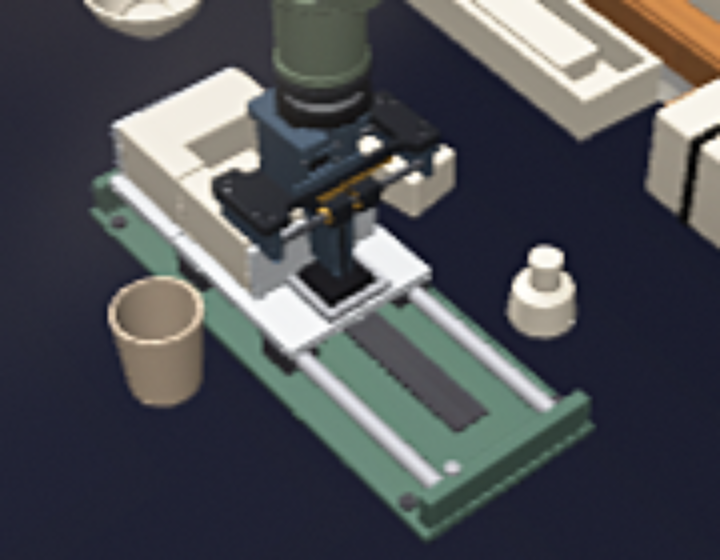

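View pics/t3c.png

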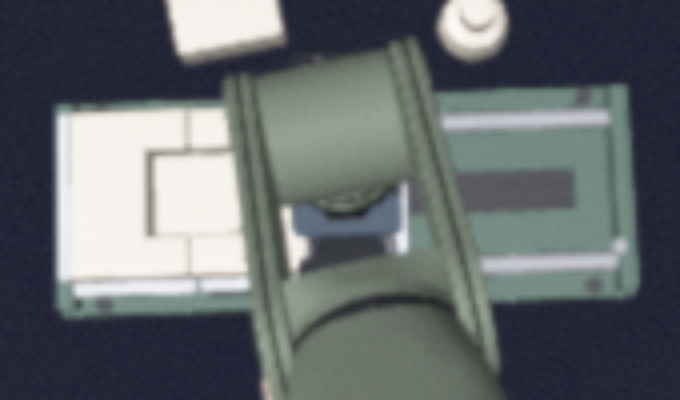

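{"op": "arm_command", "data": {"slide": [[0,0,0.3],[0,0,0.6],[0,0,0.6],[-0.5,0,0.6],[-1.0,0,0.6],[-1.5,0,0.6],[-2.0,0,0.6],[-2.4,0,0.6],[-2.4,0,0.6],[-2.4,0,1.2],[-2.4,0,1.8],[-2.4,0,2.0],[-5,0,2.0],[-8,0,2.0],[-12,0,2.0],[-15,0,2.0],[-15,0,2.0]], "turn": [[0,0,0],[0,0,0],[0,0,0],[0,0,0],[0,0,0],[0,0,0],[0,0,0],[0,0,0],[0,0,0],[0,0,0],[0,0,0],[0,0,0],[0,0,0],[0,0,0],[0,0,0],[0,0,0],[0,0,0]], "grip": [255,255,255,255,255,255,255,255,255,255,255,255,255,255,255,255,255]}}

```text
time_s: 9.5
ee_pos: [519.4, 106.2, 230.9]
ee_rot: [99.6, 89.2, 12.3]
force: [1.1, -0.5, 0.5]
gripper_width: 0.3
```

```bash
python3 - <<'E'
from h import *
s=env.state();print(s['time_s'],s['ee_pos'],s['force'])
rgb,d=snap('wrist','w4')
c=env.calibration('wrist');K=np.array(c['K']);T=np.array(c['T_tool_cam'])
M=np.eye(4);M[:3,:3]=Ro.from_euler('xyz',s['ee_rot'],degrees=True).as_matrix();M[:3,3]=s['ee_pos']
v,u=np.mgrid[:400,:640]
P=(np.stack([(u-K[0,2])/K[0,0]*d,-(v-K[1,2])/K[1,1]*d,-d,np.ones_like(d)],-1)@(M@T).T)[...,:3].reshape(-1,3)
a=np.radians(2.7);ax=np.array([-np.sin(a),np.cos(a)]);o=np.array([522.6,-48])+160*ax
xf=(P[:,:2]-o)@[np.cos(a),np.sin(a)];yf=(P[:,:2]-o)@ax
for lo in range(-40,44,4):
    m=(abs(xf)<15)&(yf>=lo)&(yf<lo+4)&(P[:,2]>40)&(P[:,2]<140)
    if m.sum():print(lo,m.sum(),np.percentile(P[m,2],[10,50,90]).round(1))
snap('side','s4')
for l in('cup','plug','block','jar','mallet','brush','bowl','button_top'): print(l,[(np.round(r['point']).tolist(),round(r['p'],2)) for r in env.search_frame('side',l)[:2]])
im=cv2.imread('pics/s4.png');cv2.imwrite('pics/s4c.png',cv2.resize(im[130:270,210:390],None,fx=4,fy=4))
E
```

```text
9.5 [519.37701523 106.22494054 230.87407986] [ 1.12766805 -0.52832935  0.49066323]
-36 76 [61.9 62.7 63.5]
-32 85 [61.8 63.  63.7]
-28 29 [74.2 74.9 76.1]
-24 110 [74.8 75.9 76.6]
-20 106 [74.9 75.8 76.8]
-16 107 [75.  75.9 76.9]
-12 113 [75.2 76.  77. ]
-8 115 [75.1 76.  77. ]
-4 118 [74.9 75.8 76.7]
0 119 [75.  75.9 76.7]
4 120 [75.1 76.  76.6]
8 120 [74.8 75.8 76.9]
12 120 [75.1 75.9 76.8]
16 119 [74.5 75.5 76.6]
24 136 [109.8 110.8 111.6]
28 136 [109.7 110.7 111.6]
32 140 [113.5 115.6 116.9]
36 172 [116.  116.9 117.8]
40 177 [116.  116.9 117.7]
cup [([364.0, 142.0, 56.0], 0.73)]
plug [([658.0, 5.0, 34.0], 0.66)]
block [([662.0, 212.0, 42.0], 0.98), ([655.0, 8.0, 40.0], 0.34)]
jar [([502.0, -404.0, 81.0], 0.76)]
mallet [([358.0, -402.0, 25.0], 0.84)]
brush [([651.0, -363.0, 17.0], 0.92)]
bowl [([616.0, 599.0, 34.0], 0.86)]
button_top [([505.0, 102.0, 74.0], 0.7)]
```

View pics/s4c.png

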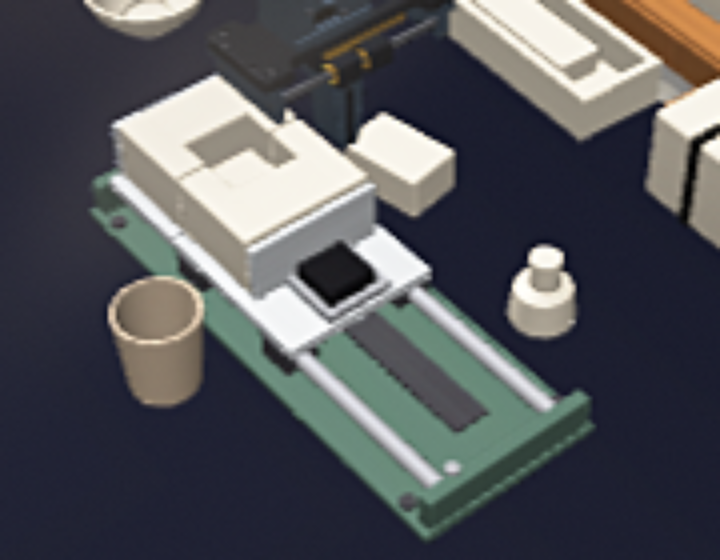

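View pics/w4.png

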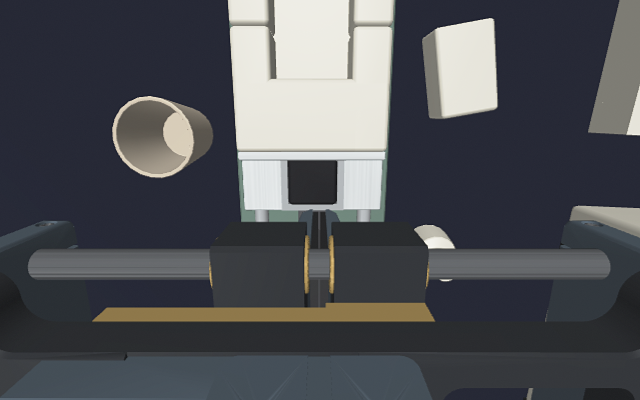

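Button is fully up (same height as at the start), the mould halves meet, and the loose things have not moved. Handing in.

```bash
python3 -c "
from workcell import env
print(env.job_done())"
```

```text
the job is handed in; nothing more can be done
None
```

I closed the mould, let the lock button spring back up and handed the job in at about 10 s of the 35 s allowed. The hand-in gives no verdict.

- **Pressing:** With the gripper shut, I pushed the button down about 7 mm, judged from the tip height and a force of about 7 N. The carriage was still at its start.
- **Pushing:** Holding the button down, I pushed the carriage along the rails at about 4 N. It stalled at the end stop, where the push force rose to about 30 N.
- **Release:** I eased off the push, lifted straight up so the button came up, backed off and raised the arm clear.

**Last checks before handing in:**
- **Button:** The top measured 75.9 mm, the same as before I pressed it, so it is fully up.
- **Carriage:** It moved 160 mm within the few millimetres the camera can resolve, and the pictures show the two halves meeting with only a seam.
- **Loose things:** None had moved more than about 7 mm in the network readings, which are only good to about 4 mm.
- **Contact:** Wrist force was about zero (within 1.2 N).

No check failed or disagreed. The depth cameras read about 1 mm high throughout, which is within calibration.

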